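# Close up the rotary rivet dispenser

## Robot

A 6-joint arm with a two-finger parallel gripper is mounted at the origin on a cart in front of the work surface, level with it; the furniture and walls round the work are solid. World frame = base frame: x ahead of the robot, y to its left, z up, the work surface at z = 0. Lengths are in m, angles in rad, forces in N, time in s.
With the tool pointing down it reaches from about 0.325 to 0.775 m from the base axis. Payload 5.5 kg.
Tool frame: the origin (TCP) lies between the finger pads; the fingertips stand 8 mm ahead of it and the grasp point (between the pads) lies 11 mm behind it (tcp_to_tips is the distance from the TCP to the fingertips, in m); z points along the fingers, y is the line along which they close (so a half turn about z gives the same grasp; the last joint's range is limited). The gripper opens to 88 mm and grips with 3 to 60 N. Pads are 20 mm wide; open, the fingers measure 115 mm over their backs; the gripper's body (75 mm by 178 mm) begins 61 mm behind the grasp point.
Start: joints at [1.277, 0.091, 1.231, -0, 1.82, -0.057], TCP at [0.141, 0.583, 0.231] pointing down, gripper open.
Joint ranges: [-2.87, 2.87], [-0.86, 2.18], [0.17, 2.46], [-1.51, 4.65], [0.06, 2.69], [-2.65, 2.65]. Speed limits (rad/s): [2.57, 2.57, 3.01, 3.14, 3.14, 3.14].

## Interface

Orientations are given as a unit quaternion [w, x, y, z].
In Python, from bench import * gives the robot as it stands. Calls block until the motion is done:
- move_to(position, orientation): joint-space move of the TCP to a pose.
- move_l(position, speed=0.15, orientation=None): straight line of the TCP; orientation=None keeps the orientation; speed is the mean speed in m/s.
- movej(angles): joint-space move.
- gripper_open() and close(): open the fingers fully, or close them until they stop; the grip force is fixed at half the most.
- hold(seconds).
- inverse_kinematics(position, orientation): joint angles nearest the present ones, or None.
- state(): the state.
- get_image(name): name is "scene" or "top" or "wrist"; returns a dict with "frame" (384x512x3 uint8, blue, green, red), "depth" (384x512 float32, m along the optical axis (not along the pixel's ray), 0 where there is no reading), "camera_matrix" (3x3 intrinsics, pixels), "view" (4x4, takes a point from world to camera coordinates). Camera axes: x right, y up, looking along -z (the intrinsics and any distortion apply to the point x, -y, -z); pixel columns grow to the right and rows downward; lengths in m; the calibration is good to about 2 mm. A picture is of the moment at which its call begins.
A pose or a line that the arm cannot do raises IKError and nothing moves.
- job_done(): hands the job in; it is judged then, once.
The state is a dict: "time": time; "joint_pos": joint angles; "dq": joint speeds; "joint_torque": joint torques, N m; "ee_pos": TCP position; "ee_rot": TCP orientation; "ft_force": force on the tool from outside, world axes, zero at the start; "moment": the same for the moment, N m; "finger_gap": finger opening in m; "finger_force": force on a finger pad.
Only numpy, scipy, OpenCV 4.12 (cv2) and the standard library are available. Lean on these libraries where they do the work, as an engineer would, in place of code of your own. Each camera call takes 0.05 s, during which the arm holds its last target. There are 200 camera calls.

## Task

Close up the round rivet dispenser: first turn the selector disc, whichever way round is shorter, until its peg and pointer line up with the raised bar on the lid. Then press down all four snap tabs around the lid's rim until each lies fully home, leaving the selector on the bar and the small things standing around where they are.

Things in the scene. Friction and masses are not known exactly. Their poses are not given: they have to be found in the camera images.
- dispenser: Round rivet dispenser fixed to the bench: grey ribbed tub with a white lid, 184 mm across; the lid's flat top is 50 mm above the table. Origin: centre of its underside, on the table; z up; its -x axis points from the centre to the raised closed bar on the lid. It may stand turned by up to about 35 deg.
- selector_axis (a point): Point on the selector's vertical turning axis (the centre of the dispenser), 70 mm above the table.
- selector (a joint): Selector: grey disc 94 mm across in the middle of the lid, top 54 mm above the table, with a white pointer ridge leading to an upright metal peg. Angle in rad, positive anticlockwise from above; 0 (and any full turn, 6.283) is closed, with the peg at the raised bar. Turns endlessly without stops, takes about 1.1 N at the peg, stays where left. Starts at 1.24 to 5.04.
- selector_peg (a point): The selector's peg: round, upright, 12 mm in diameter, 36 mm from the turning axis, standing from the disc (54 mm above the table) up to 86 mm above the table. This point is on the peg's centre line, 70 mm above the table.
- closed_mark (a point): Where the peg's point (point selector_peg) lies when the selector is closed: 36 mm from the turning axis on the dispenser's -x side, 70 mm above the table, in line with the raised dark bar on the lid (32 x 5 mm, 2 mm high, from 54 to 86 mm out from the centre). The five small round dots on the lid mark other positions.
- tab_near_left (a joint): Snap tab on the lid's rim at 135 deg about the dispenser's z from its x axis (-x +y side): grey plate 36 mm long (radially), 24 wide, 4 thick, hinged at its inner end, 57 mm from the centre and 52.5 mm above the table. Rad: 0 up (outer end raised 16 mm), 0.45 fully home (level, top 54.5 mm above the table). Starts at 0 to 0.12, resists with about 4 N at its outer end, stays where left.
- tab_near_left_end (a point): Pressing point of tab_near_left: on its upper face, 30 mm out from its hinge (6 mm from its outer edge); 87 mm from the dispenser's centre and 54.5 mm above the table when home.
- tab_far_left (a joint): Snap tab on the lid's rim at 45 deg about the dispenser's z from its x axis (+x +y side): grey plate 36 mm long (radially), 24 wide, 4 thick, hinged at its inner end, 57 mm from the centre and 52.5 mm above the table. Rad: 0 up (outer end raised 16 mm), 0.45 fully home (level, top 54.5 mm above the table). Starts at 0 to 0.12, resists with about 4 N at its outer end, stays where left.
- tab_far_left_end (a point): Pressing point of tab_far_left: on its upper face, 30 mm out from its hinge (6 mm from its outer edge); 87 mm from the dispenser's centre and 54.5 mm above the table when home.
- tab_far_right (a joint): Snap tab on the lid's rim at -45 deg about the dispenser's z from its x axis (+x -y side): grey plate 36 mm long (radially), 24 wide, 4 thick, hinged at its inner end, 57 mm from the centre and 52.5 mm above the table. Rad: 0 up (outer end raised 16 mm), 0.45 fully home (level, top 54.5 mm above the table). Starts at 0 to 0.12, resists with about 4 N at its outer end, stays where left.
- tab_far_right_end (a point): Pressing point of tab_far_right: on its upper face, 30 mm out from its hinge (6 mm from its outer edge); 87 mm from the dispenser's centre and 54.5 mm above the table when home.
- tab_near_right (a joint): Snap tab on the lid's rim at -135 deg about the dispenser's z from its x axis (-x -y side): grey plate 36 mm long (radially), 24 wide, 4 thick, hinged at its inner end, 57 mm from the centre and 52.5 mm above the table. Rad: 0 up (outer end raised 16 mm), 0.45 fully home (level, top 54.5 mm above the table). Starts at 0 to 0.12, resists with about 4 N at its outer end, stays where left.
- tab_near_right_end (a point): Pressing point of tab_near_right: on its upper face, 30 mm out from its hinge (6 mm from its outer edge); 87 mm from the dispenser's centre and 54.5 mm above the table when home.
- setter_base: Bystander: small round metal anvil, 33 mm across, 17 mm high; origin at the centre of its underside.
- beeswax: Bystander: round amber puck, 51 mm across, 18 mm high; origin at the centre of its underside.
- snap_pot: Bystander: clear round pot with a pale lid, 51 mm across, 34 mm high; origin at the centre of its underside.
- spool_cream: Bystander: upright spool of cream thread, 58 x 63 x 54 mm high; origin at the centre of its underside.
- slicker: Bystander: turned wooden hand tool lying on the table, 25 x 114 x 25 mm; origin under its middle.
Things that resemble listed ones, but are neither listed nor needed, are in the scene too. There is more than one size of the dispenser; the one meant has the size given above.

How it is judged:
On the way, in this order (a step that is already met when the one before it is completed fails the run):
1. the selector's peg is within 6 mm of the closed bar's line while all four tabs are still up (less than 0.25 rad) (horizontal distance between selector_peg and closed_mark below 0.006 m and value of joint each of tab_near_left, tab_far_left, tab_far_right, tab_near_right below 0.25 rad), for 0.2 s.
2. a first tab is home (value of joint any of tab_near_left, tab_far_left, tab_far_right, tab_near_right above 0.38 rad), for 0.1 s.
3. all four tabs are home (value of joint each of tab_near_left, tab_far_left, tab_far_right, tab_near_right above 0.38 rad), for 0.1 s.
At the end, for the whole second after the job is handed in: The selector's peg stands within 6 mm of its closed point at the raised bar and is at rest, and all four tabs are pressed home (each beyond 0.38 of 0.45 rad, outer end within about 2.5 mm of level) (all of step 3 and horizontal distance between selector_peg and closed_mark below 0.006 m and velocity of joint selector between -0.05 and 0.05 rad/s); the robot touches nothing.
It fails at once if the selector is turned the long way round (nearly half a turn from its start and still more than 25 mm from the closed point) (distance of selector_peg from where it was at the start of the episode above 0.0713 m and horizontal distance between selector_peg and closed_mark above 0.025 m).
It fails at once if a bystander is shifted by more than 25 mm (distance of any of setter_base, beeswax, snap_pot, spool_cream, slicker from where it was at the start of the episode above 0.025 m).
It fails at once if a standing bystander is tipped over (angle between any of setter_base, beeswax, snap_pot, spool_cream's own z axis and vertical above 0.5 rad).
It also fails if it takes over 53 s, if anything falls off the work surface, if the arm or the gripper's body presses on something with over 40 N, if the wrist force passes 120 N, or if a joint passes its speed limit or range.

## Working session

There is one attempt and no reset: what is moved stays moved. The work goes in short steps, each a Python script; the robot and the scene stay as the last script left them, time stands still between calls to the robot, and variables do not carry over. Pictures are saved under pics/ and viewed, at most 10 in all, crops included, and the job is handed in when it is done.

```bash
mkdir -p pics; cat > h.py <<'E'
from bench import *
import numpy as np, cv2
def ray(im,u,v):
    K=np.array(im["camera_matrix"]);V=np.array(im["view"]);R=V[:3,:3];c=-R.T@V[:3,3]
    d=np.linalg.solve(K,[u,v,1.]);return c,R.T@(d*[1,-1,-1])
def atz(im,u,v,z):
    c,d=ray(im,u,v);return c+d*(z-c[2])/d[2]
def dep(im,u,v):
    c,d=ray(im,u,v);return c+d*float(im["depth"][int(round(v)),int(round(u))])
def proj(im,p):
    K=np.array(im["camera_matrix"]);V=np.array(im["view"]);q=V[:3,:3]@np.asarray(p)+V[:3,3];q=K@(q*[1,-1,-1]);return q[:2]/q[2]
E
python3 - <<'E'
from h import *
import pickle
for n in("top","scene"):
    im=get_image(n);pickle.dump({k:np.array(im[k]) for k in("frame","depth","camera_matrix","view")},open(n+".pkl","wb"))
    cv2.imwrite(f"pics/{n}0.png",cv2.resize(im["frame"],(800,600)))
    V=np.array(im["view"]);print(n,-V[:3,:3].T@V[:3,3],im["camera_matrix"])
print(state()["time"],state()["ee_rot"],state()["ft_force"],state()["finger_gap"])
E
```

```text
top [0.45098177 0.06977918 1.20462496] [[422.75400864   0.         249.5759656 ]
 [  0.         422.75400864 191.80008888]
 [  0.           0.           1.        ]]
scene [ 0.17798844 -0.51923438  0.72718149] [[424.15486638   0.         256.85023058]
 [  0.         424.15486638 197.01988481]
 [  0.           0.           1.        ]]
0.1 [-1.77170474e-04  1.18147807e-01  9.92995607e-01 -8.87836930e-04] [-0.00951937  0.49350069 -0.35077059] 0.08778607027347005
```

View pics/top0.png

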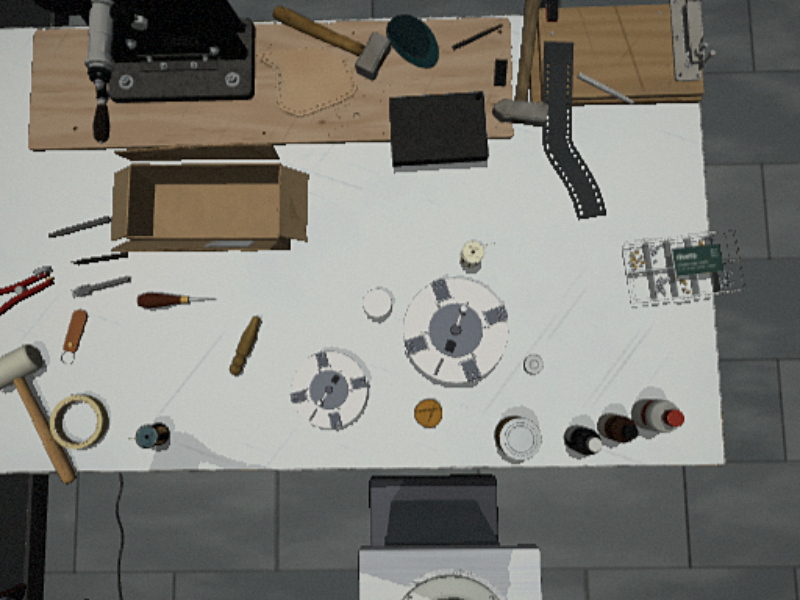

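View pics/scene0.png

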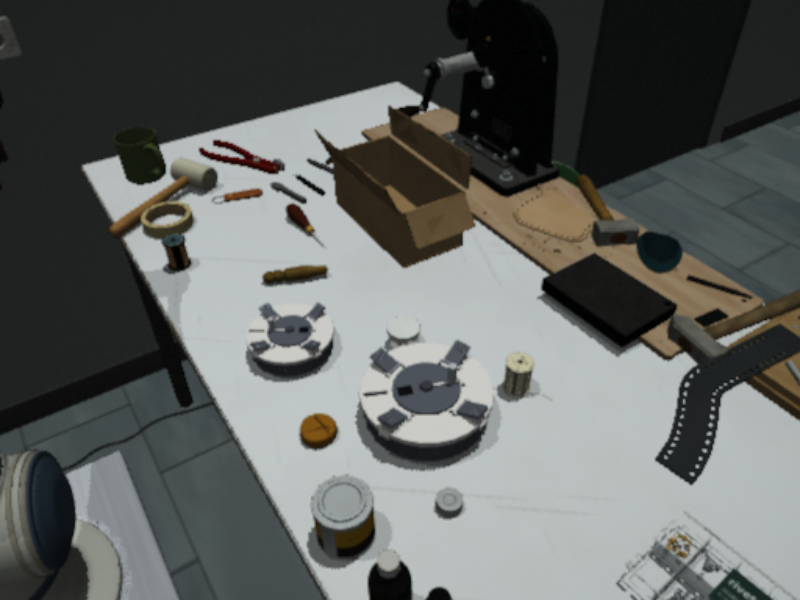

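Two candidates in the top view (800-px picture): the dispenser at (457,330), about 105 px across (≈184 mm), and one at (330,390), about 78 px (≈137 mm). The large one fits the size given. I'll confirm that in an enlarged crop.

```bash
python3 - <<'E'
import pickle,cv2,numpy as np
t=pickle.load(open("top.pkl","rb"));s=pickle.load(open("scene.pkl","rb"))
a=cv2.resize(t["frame"][170:252,252:332],(400,410),interpolation=cv2.INTER_CUBIC)
b=cv2.resize(s["frame"][210:292,225:320],(400,345),interpolation=cv2.INTER_CUBIC)
c=np.zeros((410,800,3),np.uint8);c[:,:400]=a;c[:345,400:]=b
cv2.imwrite("pics/crop0.png",c)
E
```

```text
(no output)
```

View pics/crop0.png

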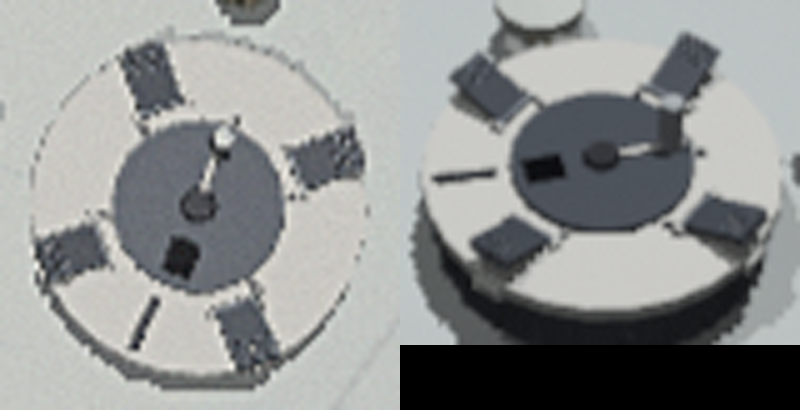

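```bash
python3 - <<'E'
from h import *
import pickle
t=pickle.load(open("top.pkl","rb"));s=pickle.load(open("scene.pkl","rb"))
T=lambda u,v:((u+.5)/5-.5+252,(v+.5)/5-.5+170)
S=lambda u,v:((u-400+.5)/400*95-.5+225,(v+.5)/345*82-.5+210)
c=atz(t,*T(199,207),.058);print("c",c,"scene",atz(s,*S(601,155),.058), "rim c",atz(t,*T(199,205),.05))
b=[atz(t,*T(*p),.052) for p in((156,298),(135,348))];print("bar",b)
bs=[atz(s,*S(*p),.052) for p in((495,172),(433,178))];print("bar sc",bs)
p=atz(t,*T(222,138),.086);ps=atz(s,*S(672,102),.086);print("peg",p,ps)
an=lambda q:np.degrees(np.arctan2(*(q-c)[[1,0]]))
print([an(q) for q in b+bs+[p,ps]])
q=np.array([0,0.0,1,0])
move_to([float(c[0])-.05,float(c[1]),.33],q)
im=get_image("wrist");pickle.dump({k:np.array(im[k]) for k in("frame","depth","camera_matrix","view")},open("w1.pkl","wb"))
cv2.imwrite("pics/w1.png",cv2.resize(im["frame"],(800,600),interpolation=cv2.INTER_CUBIC))
V=np.array(im["view"]);print(-V[:3,:3].T@V[:3,3],state()["time"],state()["ee_pos"],proj(im,c))
E
```

```text
c [ 0.53127536 -0.01705689  0.058     ] scene [ 0.53094782 -0.01876025  0.058     ] rim c [ 0.53292886 -0.01769006  0.05      ]
bar [array([0.48261946, 0.00700027, 0.052     ]), array([0.4558223 , 0.01895544, 0.052     ])]
bar sc [array([0.48301137, 0.0056688 , 0.052     ]), array([0.45486244, 0.01944688, 0.052     ])]
peg [ 0.56579708 -0.02803288  0.086     ] [ 0.5657504  -0.02986621  0.086     ]
[np.float64(153.69060871552563), np.float64(154.4857290267066), np.float64(154.786019108098), np.float64(154.46538853033246), np.float64(-17.637764598184724), np.float64(-20.382706855309802)]
[ 0.39572588 -0.0158236   0.48498112] 2.625 [ 0.48134429 -0.01644649  0.32982554] [262.39090869 191.35968024]
```

View pics/w1.png

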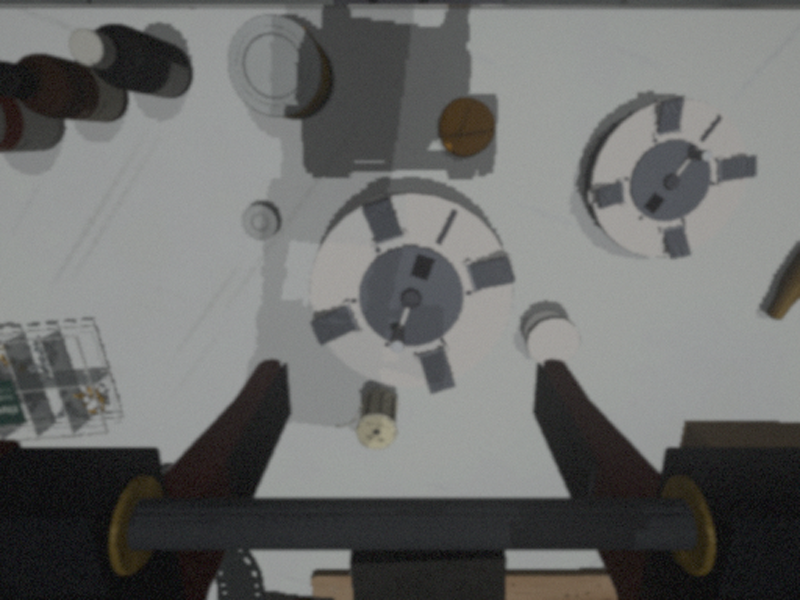

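The crop confirms it: the large dispenser has the hub, bar, peg and four tabs described. The bar lies at azimuth about 154°, and the peg at about -19°, so the selector is at about 187° and the shorter way is anticlockwise. In the wrist view the hub is at (411,297), the bar runs (439,242)-(455,211) and the peg foot is at (396,345), which agrees. I'll grip the peg tangentially and turn it.

```bash
cat >> h.py <<'E'
C=np.array([.5317,-.0175]); BAR=154.4
def Q(phi):
    a=np.radians(phi)/2; return np.array([0,np.cos(a),np.sin(a),0])
def P(phi,r,z):
    a=np.radians(phi); return [C[0]+r*np.cos(a),C[1]+r*np.sin(a),z]
E
python3 - <<'E'
from h import *
f=-18.6
j=np.array(state()["joint_pos"])
move_to(P(f,.036,.2),Q(f));print(np.round(state()["joint_pos"],2))
move_l(P(f,.036,.076),.12)
print(state()["ft_force"]);close()
s=state();print(s["time"],s["finger_gap"],s["finger_force"],s["ft_force"],s["ee_pos"])
E
```

```text
[-0.11 -0.    1.38 -0.    1.76  1.78]
[-0.09673114 -0.56865426 -0.38423667]
7.8833 0.01121624059927099 29.99998390674591 [ 0.27909616 -0.40669346  0.19512565] [ 0.56581019 -0.0290171   0.07600749]
```

Gripped: the gap is 11–12 mm with little side force. Next I'll turn it anticlockwise in short steps.

```bash
python3 - <<'E'
from h import *
for f in np.linspace(-18.6,BAR,12)[1:]:
    move_l(P(f,.036,.076),.05,Q(f))
    s=state();print(round(s["time"],2),round(f),np.round(s["ft_force"],1),round(s["finger_gap"],4))
    if np.linalg.norm(s["ft_force"])>50 or s["finger_gap"]<.008: print("STOP");break
E
```

```text
8.31 -3 [ 0.   0.3 -0.8] 0.0111
8.73 13 [ 1.2  0.5 -0.6] 0.0113
9.16 29 [1.  2.6 0. ] 0.0112
9.58 44 [ 1.8  2.1 -0.9] 0.011
10.01 60 [1.8 2.9 0.4] 0.0114
10.43 76 [ 0.6  3.9 -0.5] 0.0112
10.86 91 [ 0.9  5.2 -0.2] 0.0111
11.28 107 [-0.7  5.5  0.8] 0.011
11.71 123 [-1.8  4.7  2. ] 0.0114
12.13 139 [-2.8  4.4  1.4] 0.011
12.56 154 [-3.8  2.7  1.8] 0.0111
```

```bash
python3 - <<'E'
from h import *
import pickle
hold(.2);gripper_open();hold(.1);move_l(P(BAR,.036,.13),.15)
q=Q(BAR);move_l([.545,-.02,.24],.25)
V={}
cs=[]
for n in("wrist","scene"):
    im=get_image(n);V[n]={k:np.array(im[k]) for k in("frame","depth","camera_matrix","view")}
    u,v=proj(im,[*C,.055]);h=70 if n=="wrist" else 45
    u0,v0=max(0,int(u)-h),max(0,int(v)-h);cr=im["frame"][v0:v0+2*h,u0:u0+2*h];print(n,u0,v0,cr.shape)
    k=400/(2*h);cs.append(cv2.resize(cr,(400,400),interpolation=cv2.INTER_CUBIC))
pickle.dump(V,open("v2.pkl","wb"))
cv2.imwrite("pics/v2.png",np.hstack(cs));print(state()["time"])
E
```

```text
wrist 190 91 (140, 140, 3)
scene 227 201 (90, 90, 3)
15.3417
```

View pics/v2.png

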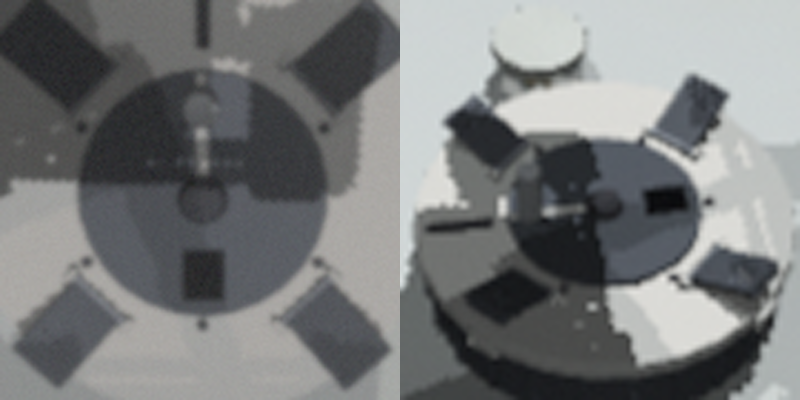

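The wrist view shows the hub at (202,201), the pointer at (202,150) and the bar at (203,22), so the selector is aligned on the bar. All four tabs are still up. Next I'll press the tabs with closed fingers.

```bash
python3 - <<'E'
from h import *
O=Q(109.4)
close()
for k,az in enumerate((109.4,199.4,-70.6,19.4)):
    if k==0: move_to(P(az,.087,.12),O)
    else: move_l(P(az,.087,.12),.25)
    f0=state()["ft_force"][2]
    move_l(P(az,.087,.085),.1)
    move_l(P(az,.087,.0645),.04)
    z=.0645
    while True:
        f=state()["ft_force"][2]-f0
        if f>15 or z<=.0612: break
        z-=.0006;move_l(P(az,.087,z),.02)
    hold(.15);s=state();print(az,round(z,4),np.round(s["ft_force"],1),round(f,1),s["ee_pos"],round(s["time"],1))
    move_l(P(az,.087,.12),.2)
E
```

```text
109.4 0.0609 [-5.5 -0.2 12. ] 10.7 [0.50287938 0.06454628 0.06255   ] 20.4
199.4 0.0609 [-5.1  0.2 11.6] 11.1 [ 0.44984807 -0.04639152  0.06251819] 24.3
-70.6 0.0609 [-1.7 -2.6 10.3] 10.6 [ 0.56083056 -0.09972123  0.06258775] 28.2
19.4 0.0609 [ 0.5  0.8 10.5] 9.8 [0.61394626 0.01140288 0.06259094] 32.1
```

All four stopped with the tips at 54.5 mm, which is the home height. I'll check with one look.

```bash
python3 - <<'E'
from h import *
move_l([.5,-.02,.24],.25)
cs=[]
for n in("wrist","scene"):
    im=get_image(n);u,v=proj(im,[*C,.055]);h=75 if n=="wrist" else 50
    u0,v0=max(0,int(u)-h),max(0,int(v)-h)
    cs.append(cv2.resize(im["frame"][v0:v0+2*h,u0:u0+2*h],(400,400),interpolation=cv2.INTER_CUBIC))
    print(n,[[round(float(dep(im,*proj(im,P(a,r,.0545)))[2]),4) for r in(.07,.087)] for a in(109.4,199.4,-70.6,19.4)])
cv2.imwrite("pics/v3.png",np.hstack(cs));print(state()["time"])
E
```

```text
wrist [[0.0561, 0.055], [0.0552, 0.0554], [0.0556, 0.0554], [0.0556, 0.0547]]
scene [[0.0536, 0.0574], [0.0544, 0.0541], [0.0528, 0.0543], [0.0524, 0.0551]]
33.4333
```

View pics/v3.png

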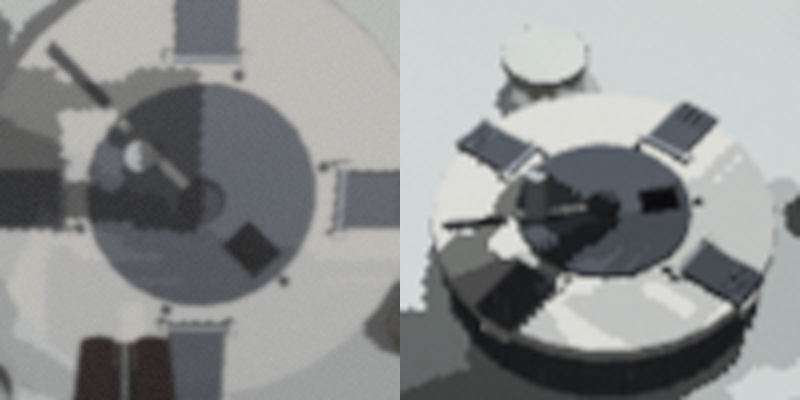

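In the wrist view all four tabs are level, with depth readings of about 55 mm, and the pointer (hub (205,200) to peg (138,155)) is in line with the bar at (80,75). The bystanders in these crops (pot at (545,55), spool at the right edge) look undisturbed.

```bash
python3 -c "
from bench import *
print(job_done())"
```

```text
the job is handed in; nothing more can be done
None
```

I turned the selector anticlockwise onto the bar, pressed all four tabs home and handed the job in at about 33 s of the 53 s allowed; no verdict came back, but my last pictures showed the pointer in line with the bar and all four tabs level.

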